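# Shim the rocking succulent trough

## Robot

A 6-joint arm with a two-finger parallel gripper is mounted at the origin on the work surface. World frame = base frame: x ahead of the robot, y to its left, z up, the work surface at z = 0. Lengths are in mm, angles in rad, forces in N, time in s.
With the tool pointing down it reaches from about 300 to 875 mm from the base axis. Payload 6.4 kg.
Tool frame: the origin (TCP) lies at the centre of the arm's flange, where the gripper is bolted on; the fingertips stand 173 mm ahead of it and the grasp point (between the pads) lies 155 mm ahead of it; z points along the fingers, x is the direction in which the jaws open and shut, and the axes are right-handed (so a half turn about z gives the same grasp; the last joint's range is limited). The gripper opens to 85 mm and grips with 20 to 120 N. Pads are 22 mm wide; open, the fingers measure 114 mm over their backs; the gripper's body (76 mm by 85 mm) begins 54 mm behind the grasp point. The pads swing forward as they close: fully open they stand 13 mm farther back than shut.
Start: joints at [-1.31, 0.181, 1.607, -0, 1.354, -0.206], TCP at [258.786, -513.491, 404.688] pointing down, gripper open.
Joint ranges: [-2.99, 2.99], [-0.89, 2.07], [0.3, 2.58], [-1.14, 4.28], [0, 2.63], [-3.12, 3.12]. Speed limits (rad/s): [2.57, 2.57, 3.01, 3.14, 3.14, 3.14].

## Interface

Orientations are given as a unit quaternion [w, x, y, z].
In Python, from bench import readout, read_camera, calibration, robot gives the robot as it stands. The module is installed in compiled form; this text tells all that it offers.
- The arm moves only by the tool drive_tool, never from a script. Its argument "moves" is a list of rows, each a list of 3 entries, a list of its own where there are three numbers: the finger opening in cm, from 0 to 8.54, then the shift along the tool's x, y, z in cm, then the turn, a rotation vector about the tool's x, y, z in degrees. A call has 1 to 12 rows; each row is the pose to reach, as a shift and turn from the pose commanded when the call began, along the tool's axes at that moment; what a row does not reach only later rows make up. A row lasts 1/8 s, in which the tool goes at most 62.5 mm and 10.7 degrees, less where a joint would pass 70% of its speed; a pose out of reach is approached as far as the arm can. A call with a gripper value outside its range is refused whole. The fingers move at their own pace and stop on an object; the grip force is fixed at half the most. Time passes only in rows, so rows that repeat a pose let the fingers close. It gives the time, the measured TCP pose, the force and the opening at its end, in the units of the state.
- readout.get_obs(): the state, without advancing time (a new reading comes with each control period).
- read_camera(name): name is "scene" or "top" or "wrist"; returns the picture (420x560x3 uint8, red, green, blue); there is no depth.
- calibration(name): a dict with "fov_y" (degrees; the focal length in pixels is half the picture's height over the tangent of half this angle, whatever the lens; pixels are square), "cx", "cy" (the principal point, pixels), "R" (3x3) and "t" (3): a world point X has camera coordinates R X + t. Camera axes: x right, y down, z forward; pixel columns grow to the right and rows downward; lengths in mm; the calibration is good to about 2 mm. A picture is of the moment at which its call begins: read the wrist's pose just before it. calibration takes no time and is no camera call; for the wrist camera it gives the pose at the moment of the call.
- robot.finish_job(): hands the job in, once; it reports no verdict.
The state is a dict: "time": time; "qpos": joint angles; "joint_velocities": joint speeds; "joint_efforts": joint torques, N m; "tcp_pos": TCP position; "ee_rot": TCP orientation; "wrist_force": force on the tool from outside, world axes, zero at the start; "wrist_torque": the same for the moment, N m; "width": opening from 0.0 (shut) to 1.0 (fully open).
Only numpy, scipy, OpenCV 4.12 (cv2) and the standard library are available. Lean on these libraries where they do the work, as an engineer would, in place of code of your own. Each camera call takes 0.05 s, during which the arm holds its last target. There are 200 camera calls.

## Task

The blue succulent trough on the plant table leans and rocks because its far-left ball foot is too short. Without gripping or lifting anything, push the orange wedge nose-first under that short foot with the fingertips until the trough stands level on all four corners, without shoving the trough out of its place. Then check that the rocking has stopped with a gentle but definite press of the fingertips, held for a moment, on its near-right rim corner (the one that stood in the air), and take the hand away, leaving the wedge in and every other thing undisturbed.

Things in the scene. Friction and masses are not known exactly. Their poses are not given: they have to be found in the camera images.
- planter: Blue trough with cream rim and succulents, about 2 kg, loose. 264 mm along its y, 132 along its x. Origin: midway between the feet, at the even feet's centres (15 mm up when level); underside 13 mm, rim top 85, tallest plant 160 above it. End wall at y = +126. Ball feet, radius 15, at x +-45, y +-115; the one at (+45, +115) sits 8 mm higher, so it leans 0.095 rad that way. Level: z axis vertical.
- foot_short: The short ball foot of the trough (terracotta colour, the others cream), radius 15 mm; origin at the ball's centre. Far from the robot and to its left. It rests on the table at the start; with the trough level its lowest point is 8 mm above the table.
- foot_opposite: The diagonally opposite ball foot (near, right), radius 15 mm; origin at the ball's centre; 8 mm clear of the table at the start, on the table when the trough is level.
- press_corner (a point): Point on top of the flat cream rim (14 mm wide) of the trough at the corner above foot_opposite (near the robot, right), 85 mm above the trough's origin. No plant stands within 40 mm of it. At the start a light press here rocks the trough.
- wedge: Orange door-stop wedge, 90 g, flat on the table: 140 mm long, 42 wide, rising evenly from 1.5 mm at the nose to 26 mm at the upright flat heel; 8 mm high 37 mm behind the nose. Origin: centre of its underside; nose at its y = -70 mm, roughly towards the short foot; heel at y = +70. Pushing takes under 5 N while the trough rises, 6 to 13 N once it is level; more shoves the trough.
- wedge_nose (a point): Middle of the wedge's thin edge, on its underside.
- wedge_heel (a point): Centre of the wedge's upright heel face, 13 mm above its underside: where to push.
- cactus_pot: Bystander: small terracotta pot with a cactus, 68 mm across, 102 mm high; origin at the centre of its underside.
- lilac_pot: Bystander: lilac pot with a rosette succulent, 68 mm across, 85 mm high; origin at the centre of its underside.
- blue_pot: Bystander: blue pot with a round-lobed cactus, 60 mm across, 92 mm high; origin at the centre of its underside.
- bird: Bystander: white china bird, 42 mm across, 51 mm high; origin at the centre of its underside.
- jar: Bystander: open glass jar, 72 mm across, 100 mm high; origin at the centre of its underside.
- trowel: Bystander: small hand trowel lying flat, 230 mm long along its x, 18 mm high; origin near its middle.

How it is judged (in metres and radians):
On the way, in this order (a step that is already met when the one before it is completed fails the run):
1. the wedge is driven under the short foot until the trough is level (within 0.02 rad) with the opposite foot down on the table (angle between planter's own z axis and vertical below 0.02 rad and contact force between foot_opposite and table above 0.2 N and contact force between wedge and foot_short above 0.3 N), for 0.3 s.
2. the fingertips press the near-right rim corner (over 2 N) and the trough stays level (within 0.025 rad) (contact force between the fingers and planter above 2 N and horizontal distance between the grasp point and press_corner below 0.05 m and angle between planter's own z axis and vertical below 0.025 rad), for 0.1 s.
At the end, for the whole second after the job is handed in: The trough stands still and level within 0.02 rad, its short foot borne by the wedge (over 0.3 N) and the opposite foot on the table (over 0.2 N), the trough within 15 mm of where it began (all of step 1 and distance of planter from where it was at the start of the episode below 0.015 m and linear speed of each of planter, wedge below 0.01 m/s); the robot touches nothing.
It fails at once if the wedge is lifted (over 12 mm) instead of pushed (height (world z) of wedge above 0.012 m).
It fails at once if the wedge is gripped or forced (over 35 N of finger force) (contact force between the fingers and wedge above 35 N).
It fails at once if the trough is lifted (over 15 mm) or tipped (over 0.2 rad) (height (world z) of planter above 0.03 m or angle between planter's own z axis and vertical above 0.2 rad).
It fails at once if the trough is pressed hard (over 40 N) (contact force between the fingers and planter above 40 N).
It fails at once if another thing is moved more than 20 mm (distance of any of cactus_pot, lilac_pot, blue_pot, bird, jar, trowel from where it was at the start of the episode above 0.02 m).
It also fails if it takes over 58 s, if anything falls off the work surface, if the arm or the gripper's body presses on something with over 40 N, if the wrist force passes 120 N, or if a joint passes its speed limit or range.

## Working session

There is one attempt and no reset: what is moved stays moved. The work goes in short steps, Python scripts to look and compute and a tool call to move; the robot and the scene stay as the last step left them, time stands still between calls to the robot, and variables do not carry over. Pictures are saved under pics/ and viewed, about 8 in all and at most 12, crops included, and the job is handed in when it is done.

Besides the shell and the picture viewer there is one more tool, called after "Emit:" as a command line: name --argument value ..., lists and objects as JSON in quotes. drive_tool: Moves the arm, as the interface text tells. Its arguments: {"type":"object","properties":{"moves":{"type":"array","items":{"type":"array"}}},"required":["moves"]}

```bash
mkdir -p pics; cat > h.py <<'E'
import numpy as np, cv2
from bench import readout, read_camera, calibration, robot
def ray(c,u,v):
    f=210/np.tan(np.radians(c["fov_y"])/2); R=np.array(c["R"]);t=np.array(c["t"])
    d=R.T@np.array([(u-c["cx"])/f,(v-c["cy"])/f,1]); return -R.T@t,d
def onz(c,u,v,z):
    o,d=ray(c,u,v); return (o+d*(z-o[2])/d[2]).round(1)
def proj(c,X):
    f=210/np.tan(np.radians(c["fov_y"])/2); p=np.array(c["R"])@np.array(X)+np.array(c["t"]); return (f*p[0]/p[2]+c["cx"],f*p[1]/p[2]+c["cy"])
def snap(n,fn):
    im=read_camera(n); cv2.imwrite("pics/"+fn,im[:,:,::-1]); return im
E
python3 - <<'E'
from h import *
a=snap("top","top0.png");b=snap("scene","sc0.png")
o=readout.get_obs();print({k:np.round(v,3) for k,v in o.items()})
for n in("top","scene"):
    c=calibration(n);print(n,c["fov_y"],-np.array(c["R"]).T@np.array(c["t"]))
E
```

```text
{'time': np.float64(0.1), 'qpos': array([-1.31 ,  0.181,  1.608, -0.   ,  1.354, -0.206]), 'joint_velocities': array([-0.001, -0.002, -0.001,  0.001,  0.001, -0.   ]), 'joint_efforts': array([ 1.0000e-03, -4.4587e+01, -3.5224e+01, -0.0000e+00,  4.0000e-03,
       -0.0000e+00]), 'tcp_pos': array([ 258.723, -513.25 ,  403.859]), 'ee_rot': array([-0.001,  0.851, -0.524, -0.001]), 'wrist_force': array([-0.803, -0.077, -0.502]), 'wrist_torque': array([-0.018, -0.065,  0.009]), 'width': np.float64(0.999)}
top 45.95123403463703 [ 468.42990211   58.19837718 1336.12767455]
scene 53.452404321216875 [1187.17173913 -393.74114488  625.75092415]
```

View pics/top0.png

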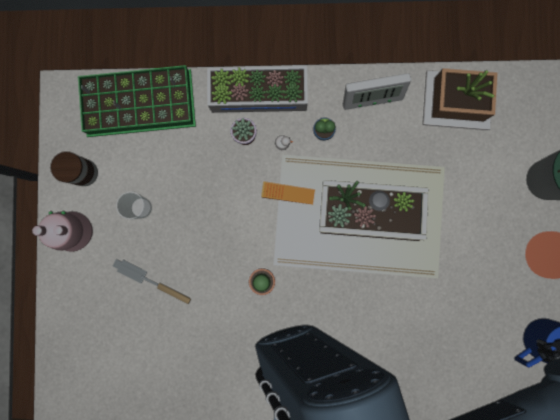

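View pics/sc0.png

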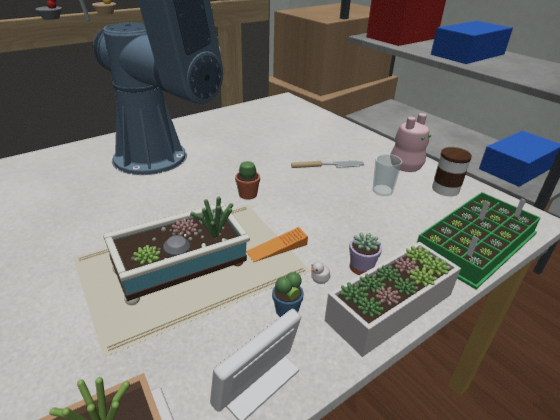

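The top view has image up = +x and image left = +y. The wedge (263..314, 193) points its nose right, towards the trough (rim 320..428, 183..240). Next I measure both.

```bash
python3 - <<'E'
from h import *
for n,fn in(("top","top0"),("scene","sc0")):
    im=cv2.imread(f"pics/{fn}.png");hsv=cv2.cvtColor(im,cv2.COLOR_BGR2HSV);c=calibration(n)
    m=cv2.inRange(hsv,(8,170,120),(22,255,255))
    k,l,s,ce=cv2.connectedComponentsWithStats(m)
    for i in range(1,k):
        if s[i,4]>150:
            box=cv2.boxPoints(cv2.minAreaRect(np.argwhere(l==i)[:,::-1].astype(np.float32)))
            print(n,s[i],[ (p.round(1),onz(c,*p,0)[:2],onz(c,*p,26)[:2]) for p in box])
    if n=="top":
        for p in[(321,183),(428,187),(426,240),(320,234)]: print("rim",p,onz(c,*p,97))
        for nm,p in dict(cactus=(262,281),lilac=(244,131),bird=(283,142),blue=(324,128),jar=(133,206)).items(): print(nm,onz(c,*p,50))
im=cv2.imread("pics/top0.png")[130:260,240:450]
cv2.imwrite("pics/crop0.png",cv2.resize(im,None,fx=3.8,fy=3.8,interpolation=cv2.INTER_CUBIC))
E
```

```text
rim (321, 183) [609.1 -20.7  97. ]
rim (428, 187) [ 595.1 -287.6   97. ]
rim (426, 240) [ 463.  -278.4   97. ]
rim (320, 234) [481.2 -15.9  97. ]
cactus [362.6 132.9  50. ]
lilac [755.1 176.3  50. ]
bird [724.1  74.   50. ]
blue [759.5 -34.2  50. ]
jar [561.2 468.9  50. ]
```

View pics/crop0.png

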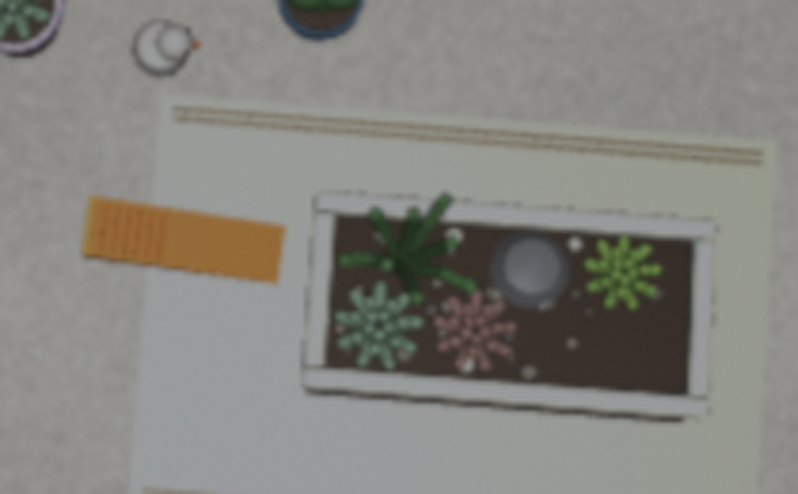

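The crop shows the wedge with its heel at left (85..95, 195..258) and nose at (285, 226)–(277, 283). The rim corners are about (316,192), (715,225), (707,412) and (305,390).

```bash
cat >> h.py <<'E'
def wedgebox(im,c):
    hsv=cv2.cvtColor(im,cv2.COLOR_BGR2HSV)
    m=cv2.inRange(hsv,(7,130,90),(24,255,255)); k,l,s,ce=cv2.connectedComponentsWithStats(m)
    i=[j for j in range(1,k) if s[j,4]>250]
    return [(s[j],cv2.boxPoints(cv2.minAreaRect(np.argwhere(l==j)[:,::-1].astype(np.float32)))) for j in i]
E
python3 - <<'E'
from h import *
for n,fn in(("top","top0"),("scene","sc0")):
    im=cv2.imread(f"pics/{fn}.png");c=calibration(n)
    for s,b in wedgebox(im,c): print(n,s,[(p.round(1),onz(c,*p,0)[:2],onz(c,*p,26)[:2]) for p in b])
c=calibration("top")
P=[onz(c,240+u/3.8,130+v/3.8,z)[:2] for u,v,z in((316,192,91),(715,225,100),(707,412,109),(305,390,100))]
for u,v in((285,226),(277,283)):print("nose",onz(c,240+u/3.8,130+v/3.8,1.5))
for u,v in((93,196),(83,257)):print("heel",onz(c,240+u/3.8,130+v/3.8,26))
P=np.array(P);print(P,[np.linalg.norm(P[i]-P[i-1]) for i in range(4)])
ctr=P.mean(0);ey=(P[0]+P[3]-P[1]-P[2]);ey/=np.linalg.norm(ey);ex=np.array([ey[1],-ey[0]])
print("ctr",ctr,"ey",ey,np.degrees(np.arctan2(-ey[0],ey[1])))
# top leans toward (+x,+y) by .095*~85mm
for nm,a,b in(("short foot",45,115),("opp",-45,-115)):print(nm,ctr+a*ex+b*ey)
E
```

```text
top [263 183  51  21 723] [(array([261.8, 196.4], dtype=float32), array([586., 134.]), array([583.7, 132.5])), (array([263.9, 182. ], dtype=float32), array([625.2, 128. ]), array([622.1, 126.6])), (array([313.8, 189.1], dtype=float32), array([603.7,  -7.2]), array([601.1,  -5.9])), (array([311.8, 203.5], dtype=float32), array([564.7,  -1. ]), array([5.628e+02, 2.000e-01]))]
top [ 527  233   33   45 1252] [(array([527., 233.], dtype=float32), array([ 477.8, -573.4]), array([ 477.6, -561.1])), (array([559., 233.], dtype=float32), array([ 476.7, -657.9]), array([ 476.5, -644. ])), (array([559., 277.], dtype=float32), array([ 360.3, -652.2]), array([ 362.4, -638.4])), (array([527., 277.], dtype=float32), array([ 361.2, -568.2]), array([ 363.3, -556. ]))]
scene [247 228  61  34 930] [(array([244.8, 245.4], dtype=float32), array([544.6,   7.6]), array([571.3,  -9.1])), (array([303.6, 225.8], dtype=float32), array([563.8, 170.2]), array([589.7, 146.8])), (array([309.3, 242.9], dtype=float32), array([623.9, 138.2]), array([647.3, 116.1])), (array([250.5, 262.5], dtype=float32), array([601.9, -14.4]), array([626.2, -30.2]))]
nose [602.6 -10.2   1.5]
nose [562.   -3.9   1.5]
heel [623.2 125.   26. ]
heel [580.4 132.4  26. ]
[[ 616.   -26.6]
 [ 589.2 -287. ]
 [ 466.9 -275.4]
 [ 484.6  -16.4]] [np.float64(131.79529581893277), np.float64(261.77547631510475), np.float64(122.84889091888465), np.float64(259.60410243291614)]
ctr [ 539.175 -151.35 ] ey [0.08536306 0.99634991] -4.896902307950777
short foot [593.82749748 -40.61109753]
opp [ 484.52250252 -262.08890247]
```

```bash
python3 - <<'E'
from h import *
im=cv2.imread("pics/sc0.png");c=calibration("scene")
for nm,X in dict(foot=(586,-43,15),nose=(582.3,-7,1.5),heel=(602,128.7,26),opp=(484,-262,23)).items(): print(nm,np.round(proj(c,X),1))
cr=im[205:315,95:325];cv2.imwrite("pics/crop1.png",cv2.resize(cr,None,fx=3.4,fy=3.4,interpolation=cv2.INTER_CUBIC))
E
```

```text
foot [235.6 258.4]
nose [248.4 256. ]
heel [301. 231.]
opp [120.4 268.6]
```

View pics/crop1.png

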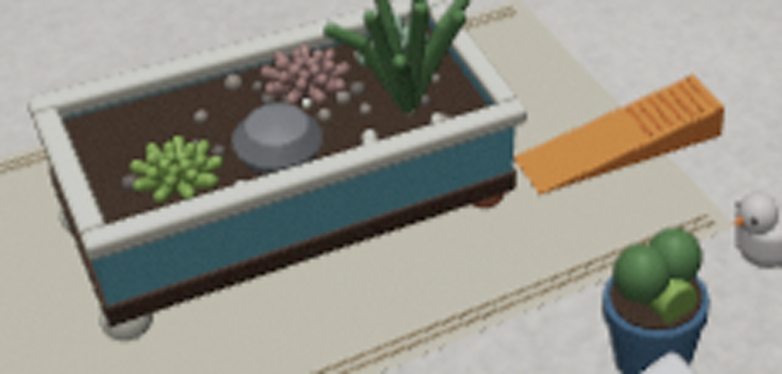

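The scene view shows the short foot at about (238,258) px. That agrees with the top-view estimate of (586,-41) to 2–3 mm, using the nose at (250,257) as a cross-check. Next I go above the spot behind the heel.

Emit:
drive_tool --moves '[[1.0, [-44.9, -61.6, 0], [0, 0, -55]], [1.0, [-44.9, -61.6, 0], [0, 0, -55]], [1.0, [-44.9, -61.6, 0], [0, 0, -55]], [1.0, [-44.9, -61.6, 0], [0, 0, -55]], [1.0, [-44.9, -61.6, 0], [0, 0, -55]], [1.0, [-44.9, -61.6, 0], [0, 0, -55]], [1.0, [-44.9, -61.6, 0], [0, 0, -55]], [1.0, [-44.9, -61.6, 0], [0, 0, -55]], [1.0, [-44.9, -61.6, 0], [0, 0, -55]], [1.0, [-44.9, -61.6, 0], [0, 0, -55]], [1.0, [-44.9, -61.6, 0], [0, 0, -55]], [1.0, [-44.9, -61.6, 0], [0, 0, -55]]]'

```text
time: 1.6
tcp_pos: [601.8, 155.8, 404.3]
ee_rot: [0.0, 0.997, -0.072, -0.0]
wrist_force: [0.2, -0.5, 0.5]
width: 0.117
```

Emit:
drive_tool --moves '[[1.0, [0, 0, 0], [0, 0, 0]], [1.0, [0, 0, 0], [0, 0, 0]], [1.0, [0, 0, 0], [0, 0, 0]]]'

```text
time: 1.98
tcp_pos: [600.9, 152.5, 404.6]
ee_rot: [0.0, 0.997, -0.073, -0.0]
wrist_force: [1.0, 0.1, 0.5]
width: 0.121
```

```bash
python3 - <<'E'
from h import *
print(readout.get_obs()["tcp_pos"],readout.get_obs()["ee_rot"]);c=calibration("wrist");im=snap("wrist","w1.png")
for nm,X in dict(foot=(586,-41,15),nose=(582.3,-7,1.5),heel=(602,128.7,26)).items(): print(nm,np.round(proj(c,X),1))
for s,b in wedgebox(im[:,:,::-1].copy(),c): print(s,[(p.round(1),onz(c,*p,0)[:2],onz(c,*p,26)[:2]) for p in b])
E
```

```text
[600.89517269 152.5204045  404.62612458] [ 1.80937577e-04  9.97349873e-01 -7.27540235e-02 -2.24905396e-04]
foot [285.3 337.6]
nose [278.1 306.9]
heel [278.5 202.2]
[ 262  197   40  109 3424] [(array([262., 197.], dtype=float32), array([584.2, 130. ]), array([586.1, 136.6])), (array([301., 197.], dtype=float32), array([626.5, 123.9]), array([625.5, 130.8])), (array([301., 305.], dtype=float32), array([609.8,  -9.4]), array([610. ,   6.8])), (array([262., 305.], dtype=float32), array([563.3,  -2.6]), array([566.8,  13.1]))]
[  0 207  67  65 612] [(array([ -4.6, 220.4], dtype=float32), array([284.8, 146.5]), array([307.5, 151.8])), (array([ 36.3, 191.9], dtype=float32), array([341.1, 171.4]), array([359.9, 175. ])), (array([ 77.6, 251. ], dtype=float32), array([364.6,  97.4]), array([381.8, 106.1])), (array([ 36.7, 279.6], dtype=float32), array([306. ,  69.2]), array([327.2,  79.9]))]
```

View pics/w1.png

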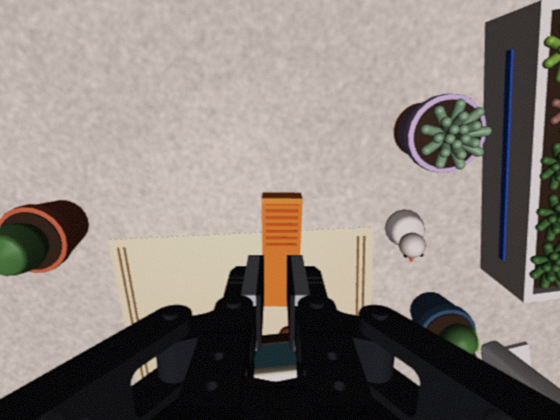

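The wrist view shows the wedge in columns 262–301 with its heel at row 197 and nose at row 305, about 3 mm to +x of my estimate. The terracotta foot shows at about (286,330). Next I go down behind the heel.

Emit:
drive_tool --moves '[[1.0, [0.75, -0.9, 0], [0, 0, 0]], [1.0, [0.75, -0.9, 5], [0, 0, 0]], [1.0, [0.75, -0.9, 10], [0, 0, 0]], [1.0, [0.75, -0.9, 15], [0, 0, 0]], [1.0, [0.75, -0.9, 19], [0, 0, 0]], [1.0, [0.75, -0.9, 21], [0, 0, 0]], [1.0, [0.75, -0.9, 22.2], [0, 0, 0]], [1.0, [0.75, -0.9, 22.5], [0, 0, 0]], [1.0, [0.75, -0.9, 22.5], [0, 0, 0]]]'

```text
time: 3.15
tcp_pos: [610.6, 161.6, 181.0]
ee_rot: [-0.0, 0.997, -0.072, 0.001]
wrist_force: [0.6, 0.8, 0.4]
width: 0.113
```

```bash
python3 - <<'E'
from h import *
o=readout.get_obs();print(o["tcp_pos"],o["wrist_force"],o["width"]);snap("wrist","w2.png");snap("scene","sc2.png")
a=cv2.imread("pics/w2.png");b=cv2.imread("pics/sc2.png")[190:310,180:360];b=cv2.resize(b,(630,420));cv2.imwrite("pics/m2.png",cv2.resize(np.hstack([a[:,:],b]),None,fx=.67,fy=.67))
E
```

```text
[610.63691015 161.645961   180.97120493] [0.57874732 0.77644972 0.39644447] 0.11273837163306012
```

View pics/m2.png

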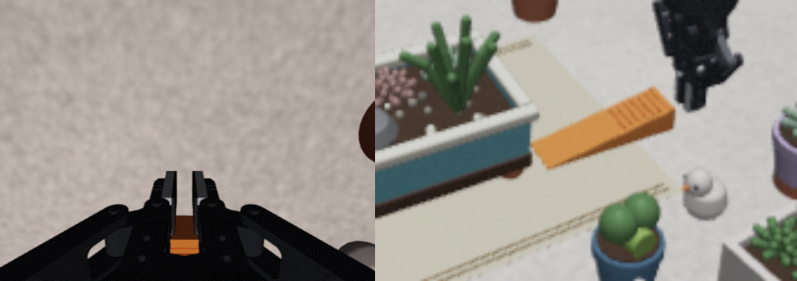

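The fingers are centred on the heel, and wedge and fingers both sit at column ~184 of the left half. I start the push.

Emit:
drive_tool --moves '[[1.0, [0.03, 0.5, 0.1], [0, 0, 0]], [1.0, [0.07, 1.0, 0.1], [0, 0, 0]], [1.0, [0.1, 1.5, 0.1], [0, 0, 0]], [1.0, [0.13, 2.0, 0.1], [0, 0, 0]], [1.0, [0.15, 2.3, 0.1], [0, 0, 0]], [1.0, [0.18, 2.7, 0.1], [0, 0, 0]], [1.0, [0.2, 3.1, 0.1], [0, 0, 0]], [1.0, [0.23, 3.5, 0.1], [0, 0, 0]], [1.0, [0.26, 3.9, 0.1], [0, 0, 0]], [1.0, [0.29, 4.3, 0.1], [0, 0, 0]], [1.0, [0.31, 4.7, 0.1], [0, 0, 0]], [1.0, [0.31, 4.7, 0.1], [0, 0, 0]]]'

```text
time: 4.75
tcp_pos: [606.2, 114.2, 178.6]
ee_rot: [0.0, 0.997, -0.072, -0.0]
wrist_force: [-0.0, 0.1, 0.0]
width: 0.116
```

```bash
python3 - <<'E'
from h import *
o=readout.get_obs();print(o["tcp_pos"],o["wrist_force"]);a=snap("scene","sc3.png");b=snap("top","top3.png")
A=cv2.imread("pics/sc3.png")[200:300,180:340];B=cv2.imread("pics/top3.png")[160:260,250:410]
cv2.imwrite("pics/m3.png",cv2.resize(np.hstack([A,B]),None,fx=2.5,fy=2.5,interpolation=cv2.INTER_CUBIC))
for n,i in(("scene",a),("top",b)):
  for s,bx in wedgebox(i[:,:,::-1].copy(),0):print(n,s,bx.round(1).tolist())
E
```

```text
[606.21506585 114.2345944  178.63365931] [-0.00530819  0.13199086  0.00494653]
scene [241 231  57  36 878] [[235.8000030517578, 251.89999389648438], [292.70001220703125, 229.10000610351562], [299.6000061035156, 246.60000610351562], [242.6999969482422, 269.29998779296875]]
top [293 186  29  18 405] [[291.70001220703125, 199.60000610351562], [293.6000061035156, 185.39999389648438], [321.79998779296875, 189.1999969482422], [320.0, 203.3000030517578]]
top [ 527  233   33   45 1246] [[527.0, 233.0], [559.0, 233.0], [559.0, 277.0], [527.0, 277.0]]
```

View pics/m3.png

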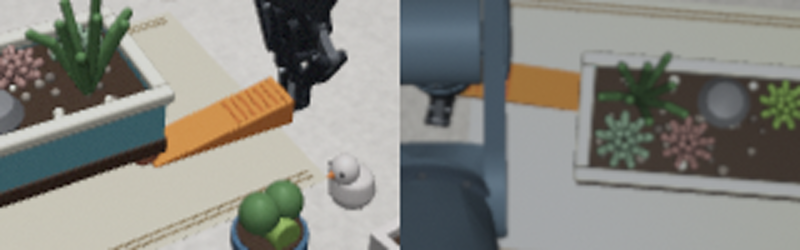

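The wedge is straight and its nose is just reaching the foot. I continue slowly.

Emit:
drive_tool --moves '[[1.0, [0.02, 0.3, 0], [0, 0, 0]], [1.0, [0.04, 0.6, 0], [0, 0, 0]], [1.0, [0.06, 0.9, 0], [0, 0, 0]], [1.0, [0.08, 1.2, 0], [0, 0, 0]], [1.0, [0.1, 1.5, 0], [0, 0, 0]], [1.0, [0.12, 1.8, 0], [0, 0, 0]], [1.0, [0.14, 2.1, 0], [0, 0, 0]], [1.0, [0.15, 2.3, 0], [0, 0, 0]], [1.0, [0.17, 2.5, 0], [0, 0, 0]], [1.0, [0.18, 2.7, 0], [0, 0, 0]]]'

```text
time: 6.1
tcp_pos: [604.2, 87.5, 178.7]
ee_rot: [0.0, 0.997, -0.072, -0.0]
wrist_force: [-0.4, 0.7, -1.2]
width: 0.114
```

```bash
cat > look.py <<'E'
from h import *; import sys
k=sys.argv[1];o=readout.get_obs();print(o["time"],o["tcp_pos"],o["wrist_force"]);a=snap("scene",f"sc{k}.png");b=snap("top",f"top{k}.png")
g=lambda i:cv2.cvtColor(i,cv2.COLOR_RGB2GRAY)
# rim-region motion vs start, by template match of start patches (scene: four corners)
s0=cv2.cvtColor(cv2.imread("pics/sc0.png"),cv2.COLOR_BGR2GRAY)
for nm,(u,v) in dict(nearR=(109,240),farR=(122,277),farL=(247,240),lime=(147,256),opp_plant=(186,230)).items():
    p=cv2.resize(s0[v-9:v+10,u-9:u+10],None,fx=4,fy=4,interpolation=cv2.INTER_CUBIC);w=cv2.resize(g(a)[v-19:v+20,u-19:u+20],None,fx=4,fy=4,interpolation=cv2.INTER_CUBIC)
    r=cv2.matchTemplate(w,p,cv2.TM_CCOEFF_NORMED);_,q,_,l=cv2.minMaxLoc(r);print(nm,(l[0]-40)/4,(l[1]-40)/4,round(q,2))
E
python3 look.py 4
```

```text
6.1 [604.15886062  87.5477909  178.703156  ] [-0.39577639  0.67319835 -1.24413886]
nearR -1.25 1.0 0.99
farR -1.75 -2.0 0.96
farL -1.75 -3.5 0.97
lime -2.25 -1.75 0.93
opp_plant -2.0 -1.25 0.95
```

```bash
python3 - <<'E'
from h import *
from scipy.spatial.transform import Rotation as Ro
c=calibration("scene");ey=np.array([.0854,.9963,0]);ex=np.array([.9963,-.0854,0]);B=np.c_[ex,ey,[0,0,1]]
# tilt about axis through even feet (45,-115),(-45,115); pivot midpoint
ax=np.array([-45,115,0]);ax=ax/np.linalg.norm(ax);R=Ro.from_rotvec(ax*0.095).as_matrix()
if (R@[45,115,0])[2]>0:R=R.T
o=np.array([531.5,-154,15])
for nm,p in dict(nearR=(-66,-132,85),farR=(66,-132,85),farL=(66,132,85)).items():
    a=np.array(proj(c,o+B@R@p));b=np.array(proj(c,o+B@np.array(p)));print(nm,a.round(1),(b-a).round(2))
E
```

```text
nearR [100.5 233.2] [-1.42  2.29]
farR [118.9 277.7] [-2.92 -2.63]
farL [249.  236.1] [-2.88 -5.53]
```

Emit:
drive_tool --moves '[[1.0, [0.01, 0.15, 0], [0, 0, 0]], [1.0, [0.02, 0.3, 0], [0, 0, 0]], [1.0, [0.03, 0.45, 0], [0, 0, 0]], [1.0, [0.04, 0.6, 0], [0, 0, 0]], [1.0, [0.05, 0.75, 0], [0, 0, 0]], [1.0, [0.06, 0.9, 0], [0, 0, 0]], [1.0, [0.06, 0.9, 0], [0, 0, 0]]]'

```text
time: 7.08
tcp_pos: [603.5, 78.4, 178.7]
ee_rot: [0.0, 0.997, -0.072, 0.0]
wrist_force: [0.0, -0.1, -0.9]
width: 0.115
```

```bash
python3 look.py 5
```

```text
7.075 [603.50724076  78.4328784  178.74455192] [ 0.02737734 -0.13580277 -0.93293947]
nearR -1.75 1.0 0.99
farR -2.25 -2.5 0.94
farL -2.25 -4.75 0.97
lime -2.75 -2.25 0.88
opp_plant -2.5 -1.75 0.91
```

About 85% of the way up. From here I use small steps and watch the force.

Emit:
drive_tool --moves '[[1.0, [0.01, 0.1, 0], [0, 0, 0]], [1.0, [0.01, 0.2, 0], [0, 0, 0]], [1.0, [0.02, 0.3, 0], [0, 0, 0]], [1.0, [0.03, 0.4, 0], [0, 0, 0]], [1.0, [0.03, 0.5, 0], [0, 0, 0]]]'

```text
time: 7.8
tcp_pos: [603.0, 73.9, 178.7]
ee_rot: [-0.0, 0.997, -0.072, -0.0]
wrist_force: [0.0, 3.2, -0.8]
width: 0.116
```

Emit:
drive_tool --moves '[[1.0, [0, 0.1, 0], [0, 0, 0]], [1.0, [0.01, 0.2, 0], [0, 0, 0]]]'

```text
time: 8.05
tcp_pos: [602.8, 72.3, 178.7]
ee_rot: [-0.001, 0.997, -0.072, 0.0]
wrist_force: [0.9, 6.6, -0.5]
width: 0.119
```

```bash
python3 look.py 6
```

```text
8.05 [602.80883436  72.27438931 178.66056416] [ 0.9328909   6.63270033 -0.49350677]
nearR -2.0 1.25 0.99
farR -2.5 -2.75 0.94
farL -2.5 -5.25 0.96
lime -3.25 -2.5 0.87
opp_plant -3.0 -1.75 0.92
```

Emit:
drive_tool --moves '[[1.0, [0, 0.1, 0], [0, 0, 0]], [1.0, [0, 0.1, 0], [0, 0, 0]]]'

```text
time: 8.4
tcp_pos: [602.7, 71.5, 178.7]
ee_rot: [-0.001, 0.997, -0.072, 0.0]
wrist_force: [1.1, 7.3, -1.0]
width: 0.119
```

Emit:
drive_tool --moves '[[1.0, [0, 0.1, 0], [0, 0, 0]], [1.0, [0, 0.1, 0], [0, 0, 0]], [1.0, [0, 0.1, 0], [0, 0, 0]]]'

```text
time: 8.78
tcp_pos: [602.5, 70.8, 178.7]
ee_rot: [-0.001, 0.997, -0.072, 0.0]
wrist_force: [0.1, 8.6, 0.1]
width: 0.119
```

```bash
python3 look.py 7
```

```text
8.775 [602.53231127  70.81585815 178.68213948] [0.13605751 8.57665512 0.13092934]
nearR -2.0 1.25 0.99
farR -2.75 -3.0 0.94
farL -2.75 -5.25 0.96
lime -3.25 -2.5 0.87
opp_plant -3.0 -2.0 0.92
```

Emit:
drive_tool --moves '[[1.0, [0, 0.1, 0], [0, 0, 0]], [1.0, [0, 0.1, 0], [0, 0, 0]], [1.0, [0, 0.1, 0], [0, 0, 0]]]'

```text
time: 9.25
tcp_pos: [602.4, 70.1, 178.7]
ee_rot: [-0.001, 0.997, -0.072, 0.0]
wrist_force: [1.7, 10.2, -0.7]
width: 0.12
```

```bash
python3 look.py 8; python3 - <<'E'
import cv2,numpy as np
A=np.vstack([cv2.imread(f"pics/sc{k}.png")[205:310,95:315] for k in(0,8)])
cv2.imwrite("pics/m8.png",cv2.resize(A,None,fx=2.8,fy=2.8,interpolation=cv2.INTER_CUBIC))
E
```

```text
9.25 [602.37110783  70.07002232 178.67838994] [ 1.6913279  10.1830632  -0.70730078]
nearR -2.0 1.25 0.99
farR -2.75 -3.0 0.93
farL -2.75 -5.25 0.96
lime -3.25 -2.75 0.87
opp_plant -3.0 -2.0 0.92
```

View pics/m8.png

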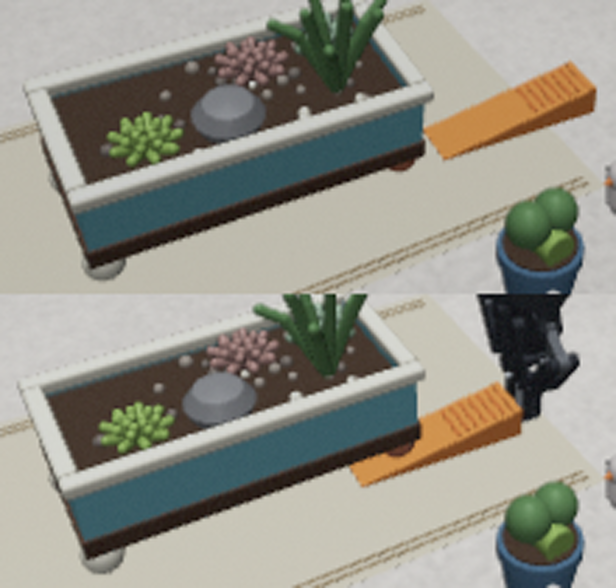

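The trough is level: all corner shifts match the level prediction, and the foot sits mid-width on the wedge. I back off and rise.

Emit:
drive_tool --moves '[[1.0, [0, -0.5, 0], [0, 0, 0]], [1.0, [0, -1.5, 0], [0, 0, 0]], [1.0, [0, -3.5, 0], [0, 0, 0]], [0, [0, -4.0, -4], [0, 0, 0]], [0, [0, -4.0, -10], [0, 0, 0]], [0, [0, -4.0, -16], [0, 0, 0]], [0, [0, -4.0, -21], [0, 0, 0]], [0, [0, -4.0, -21], [0, 0, 0]], [0, [0, -4.0, -21], [0, 0, 0]]]'

```text
time: 10.48
tcp_pos: [607.9, 109.1, 388.2]
ee_rot: [0.0, 0.997, -0.072, -0.0]
wrist_force: [0.2, -0.1, -0.9]
width: -0.003
```

```bash
python3 look.py 9
```

```text
10.475 [607.87481002 109.05434826 388.20308614] [ 0.22357599 -0.07587093 -0.93405377]
nearR -2.0 1.25 0.99
farR -2.75 -3.0 0.93
farL -2.75 -5.25 0.96
lime -3.25 -2.75 0.87
opp_plant -3.0 -2.0 0.92
```

Emit:
drive_tool --moves '[[0, [-8.9, 39.9, 0], [0, 0, 0]], [0, [-8.9, 39.9, 0], [0, 0, 0]], [0, [-8.9, 39.9, 0], [0, 0, 0]], [0, [-8.9, 39.9, 0], [0, 0, 0]], [0, [-8.9, 39.9, 0], [0, 0, 0]], [0, [-8.9, 39.9, 0], [0, 0, 0]], [0, [-8.9, 39.9, 0], [0, 0, 0]], [0, [-8.9, 39.9, 0], [0, 0, 0]], [0, [-8.9, 39.9, 4], [0, 0, 0]], [0, [-8.9, 39.9, 8], [0, 0, 0]], [0, [-8.9, 39.9, 9], [0, 0, 0]], [0, [-8.9, 39.9, 9], [0, 0, 0]]]'

```text
time: 12.08
tcp_pos: [463.0, -273.0, 298.2]
ee_rot: [-0.001, 0.997, -0.072, -0.001]
wrist_force: [0.4, -0.3, 0.5]
width: -0.002
```

```bash
python3 look.py 10; python3 - <<'E'
import cv2,numpy as np
A=np.hstack([cv2.imread("pics/sc10.png")[190:310,60:220],cv2.imread("pics/top10.png")[150:270,290:450]])
cv2.imwrite("pics/m10.png",cv2.resize(A,None,fx=2.4,fy=2.4,interpolation=cv2.INTER_CUBIC))
E
```

```text
12.075 [ 463.03887414 -273.03854873  298.18325721] [ 0.40406654 -0.34655281  0.53078599]
nearR -2.0 1.25 0.99
farR -2.75 -3.0 0.93
farL -2.75 -5.25 0.96
lime -3.25 -2.75 0.87
opp_plant -3.0 -2.0 0.92
```

View pics/m10.png

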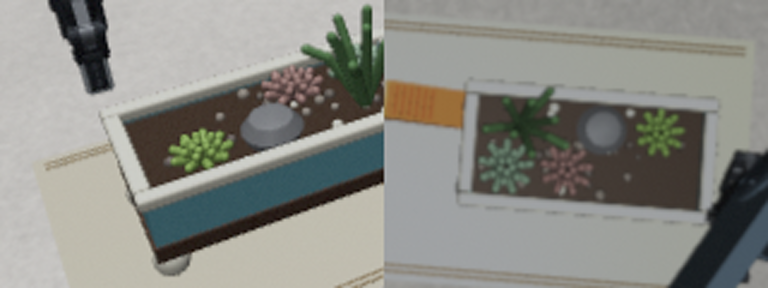

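The fingertips hang just over the near-right rim corner. In the scene half the tip is at (98,90) and the corner at (105,115). I lower gently.

Emit:
drive_tool --moves '[[0, [0.3, -0.3, 0.5], [0, 0, 0]], [0, [0.3, -0.3, 1.0], [0, 0, 0]], [0, [0.3, -0.3, 1.4], [0, 0, 0]], [0, [0.3, -0.3, 1.7], [0, 0, 0]], [0, [0.3, -0.3, 2.0], [0, 0, 0]], [0, [0.3, -0.3, 2.15], [0, 0, 0]], [0, [0.3, -0.3, 2.3], [0, 0, 0]]]'

```text
time: 13.05
tcp_pos: [466.2, -271.3, 275.6]
ee_rot: [0.0, 0.997, -0.072, 0.0]
wrist_force: [0.3, 0.6, 0.1]
width: 0.002
```

Emit:
drive_tool --moves '[[0, [0, 0, 0.1], [0, 0, 0]], [0, [0, 0, 0.2], [0, 0, 0]]]'

```text
time: 13.3
tcp_pos: [466.2, -271.3, 273.7]
ee_rot: [0.0, 0.997, -0.072, 0.0]
wrist_force: [0.4, 0.0, -0.1]
width: -0.001
```

Emit:
drive_tool --moves '[[0, [0, 0, 0.1], [0, 0, 0]], [0, [0, 0, 0.15], [0, 0, 0]]]'

```text
time: 13.55
tcp_pos: [466.3, -271.3, 273.0]
ee_rot: [0.0, 0.997, -0.072, 0.0]
wrist_force: [-3.9, 2.0, 9.5]
width: 0.001
```

Emit:
drive_tool --moves '[[0, [0, 0, 0.1], [0, 0, 0]], [0, [0, 0, 0.1], [0, 0, 0]]]'

```text
time: 13.8
tcp_pos: [466.3, -271.3, 272.9]
ee_rot: [0.0, 0.997, -0.072, 0.0]
wrist_force: [-5.3, 2.7, 14.3]
width: -0.001
```

A firm 14 N press. I hold it, check for rocking, then lift.

Emit:
drive_tool --moves '[[0, [0, 0, 0], [0, 0, 0]], [0, [0, 0, 0], [0, 0, 0]], [0, [0, 0, 0], [0, 0, 0]]]'

```text
time: 14.18
tcp_pos: [466.3, -271.3, 272.9]
ee_rot: [0.0, 0.997, -0.072, 0.0]
wrist_force: [-4.2, 4.1, 13.9]
width: 0.001
```

```bash
python3 look.py 11
```

```text
14.175 [ 466.34840411 -271.31240302  272.90676542] [-4.20646607  4.06682106 13.86746542]
nearR 1.0 8.0 0.7
farR -2.75 -2.75 0.93
farL -2.75 -5.5 0.96
lime -3.25 -2.5 0.87
opp_plant -3.0 -1.75 0.92
```

Emit:
drive_tool --moves '[[0, [0, 0, -0.5], [0, 0, 0]], [0, [0, 0, -2], [0, 0, 0]], [0, [0, 0, -6], [0, 0, 0]], [0, [0, 0, -12], [0, 0, 0]], [0, [-8, 8, -16], [0, 0, 0]], [0, [-12, 12, -16], [0, 0, 0]], [0, [-12, 12, -16], [0, 0, 0]], [0, [-12, 12, -16], [0, 0, 0]]]'

```text
time: 15.28
tcp_pos: [328.1, -374.7, 432.9]
ee_rot: [0.001, 0.997, -0.074, 0.001]
wrist_force: [1.2, 0.2, 0.3]
width: 0.003
```

```bash
python3 look.py 12; python3 - <<'E'
from h import *
c=calibration("top")
A=cv2.imread("pics/top12.png");B=cv2.imread("pics/sc12.png");B0=cv2.imread("pics/sc0.png")
cv2.imwrite("pics/m12.png",np.vstack([cv2.resize(A[120:300,100:450],(700,360)),cv2.resize(B[190:310,80:320],(480,240)).copy() if 0 else cv2.copyMakeBorder(cv2.resize(B[190:310,80:320],(480,240)),0,0,0,220,cv2.BORDER_CONSTANT)]))
E
```

```text
15.275 [ 328.10276679 -374.65837868  432.91775986] [1.19888766 0.17329096 0.252257  ]
nearR -2.0 1.25 0.99
farR -2.75 -3.0 0.93
farL -2.75 -5.25 0.96
lime -3.25 -2.75 0.87
opp_plant -3.0 -2.0 0.92
```

View pics/m12.png

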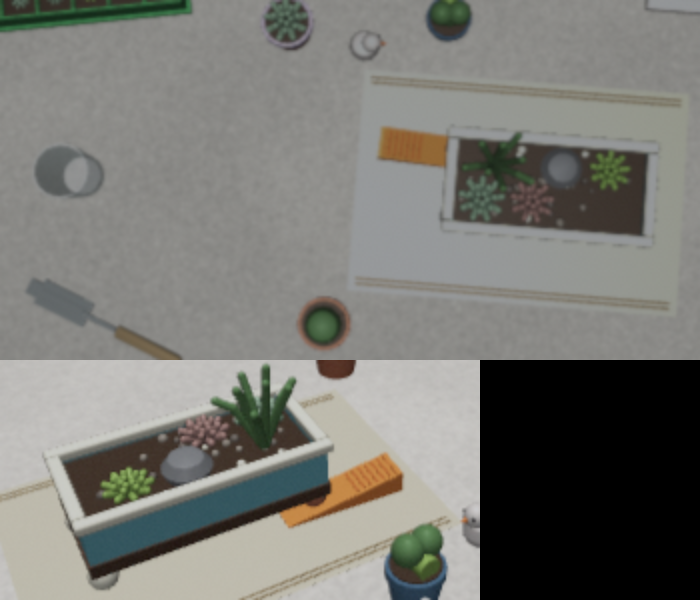

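The wedge is in and the trough level, and nothing else has visibly moved. I check at sub-pixel level whether the press rocked it at all.

```bash
python3 - <<'E'
from h import *
L=lambda k:cv2.cvtColor(cv2.imread(f"pics/sc{k}.png"),cv2.COLOR_BGR2GRAY).astype(np.float32)
r=L(10)
for k in(5,6,7,8,9,11,12):
    i=L(k);out=[]
    for u,v,h in((240,237,14),(119,275,14),(145,252,14),(185,228,16),(210,215,12)):
        W=np.eye(2,3,dtype=np.float32);a,b=r[v-h:v+h,u-h:u+h],i[v-h:v+h,u-h:u+h]
        try:cv2.findTransformECC(a,b,W,cv2.MOTION_TRANSLATION,(3,200,1e-6));out.append(W[:,2].round(2).tolist())
        except cv2.error:out.append(None)
    print(k,out)
# bystander motion, top
t0,t1=[cv2.cvtColor(cv2.imread(f"pics/top{k}.png"),cv2.COLOR_BGR2GRAY).astype(np.float32) for k in(0,12)]
for n,(u,v) in dict(cactus=(262,281),lilac=(244,131),bird=(283,142),blue=(324,128),jar=(133,206),trowel=(150,280)).items():
    W=np.eye(2,3,dtype=np.float32);s=np.s_[v-16:v+16,u-16:u+16];cv2.findTransformECC(t0[s],t1[s],W,cv2.MOTION_TRANSLATION,(3,200,1e-6));print(n,W[:,2].round(2))
c=calibration("top")
hs=cv2.cvtColor(cv2.imread("pics/top12.png"),cv2.COLOR_BGR2GRAY)
E
```

```text
5 [[0.27000001072883606, 0.6800000071525574], [0.46000000834465027, 0.33000001311302185], [0.5400000214576721, 0.23000000417232513], [0.4399999976158142, 0.27000001072883606], [0.6700000166893005, 0.4699999988079071]]
6 [[0.029999999329447746, 0.18000000715255737], [0.12999999523162842, 0.05999999865889549], [0.09000000357627869, 0.029999999329447746], [0.17000000178813934, 0.07999999821186066], [0.12999999523162842, 0.11999999731779099]]
7 [[0.0, 0.07000000029802322], [0.05000000074505806, 0.019999999552965164], [0.09000000357627869, 0.019999999552965164], [0.07999999821186066, 0.009999999776482582], [0.07999999821186066, 0.05000000074505806]]
8 [[-0.029999999329447746, 0.029999999329447746], [-0.009999999776482582, -0.0], [0.0, 0.009999999776482582], [0.0, 0.0], [0.009999999776482582, 0.029999999329447746]]
9 [[-0.009999999776482582, 0.009999999776482582], [-0.009999999776482582, -0.009999999776482582], [-0.0, 0.009999999776482582], [0.019999999552965164, -0.009999999776482582], [0.0, -0.009999999776482582]]
11 [[-0.10000000149011612, 0.0], [-0.009999999776482582, 0.07000000029802322], [0.029999999329447746, 0.03999999910593033], [-0.029999999329447746, 0.029999999329447746], [-0.05999999865889549, 0.12999999523162842]]
12 [[-0.05999999865889549, 0.019999999552965164], [-0.009999999776482582, -0.009999999776482582], [0.019999999552965164, -0.029999999329447746], [0.0, -0.009999999776482582], [0.029999999329447746, 0.0]]
cactus [-0.    0.01]
lilac [-0.01 -0.01]
bird [0.01 0.  ]
blue [ 0.01 -0.01]
jar [ 0.   -0.01]
trowel [-0.01 -0.01]
```

The press moved it by 0.1 px or less (about 0.2 mm), so there is no rocking. The bystanders are unmoved. I hand in.

```bash
python3 -c "
from bench import robot;print(robot.finish_job())"
```

```text
the job is handed in; nothing more can be done
None
```

I pushed the wedge nose-first under the short foot until the trough stood level. Then I pressed the near-right rim corner, took the hand away and handed the job in. No verdict was reported.

- **Push:** I used nearly closed fingertips on the heel. The resistance rose from about 1 N while the trough was lifting to 6.6 N and then 10.2 N, which is inside the 6–13 N expected once it is level.
- **Level:** In the scene view the rim corners moved almost as predicted for a level trough. The largest difference was about 1 px (roughly 2 mm), at the near-right corner. The trough stayed in its place to within a few millimetres.
- **Press:** About 14 N vertical, held for roughly 0.6 s. The trough moved 0.1 px or less (about 0.2 mm), so the rocking has stopped.
- **Other things:** The six bystanders moved 0.01 px or less in the top view. The wrist force after the hand came away was near zero. The robot's clock read about 15.4 s of the 58 s allowed.

No check failed. I could not measure the load on the opposite foot directly, so that it bears on the table is inferred from the push force and the still trough under the press.

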